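# Switch on the dust extractor at its guarded toggle

### The arm

A 6-joint arm with a two-finger parallel gripper is mounted at the origin on the work surface. World frame = base frame: x ahead of the robot, y to its left, z up, the work surface at z = 0. Lengths are in m, angles in rad, forces in N, time in s.
With the tool pointing down it reaches from about 0.2 to 0.875 m from the base axis. Payload 3.4 kg.
Tool frame: the origin (TCP) lies between the finger pads; the fingertips stand 25 mm ahead of it and the grasp point (between the pads) lies 6 mm ahead of it (r.nose_length is the z of the fingertips in the tool frame, in m); z points along the fingers, y is the line along which they close (so a half turn about z gives the same grasp; the last joint's range is limited). The gripper opens to 94 mm and grips with 3 to 60 N. Pads are 16 mm wide; open, the fingers measure 119 mm over their backs; the gripper's body (75 mm by 177 mm) begins 78 mm behind the grasp point.
Start: joints at [-1.286, 0.276, 1.505, -0, 1.361, -0.121], TCP at [0.227, -0.528, 0.23] pointing down, gripper open.
Joint ranges: [-2.89, 2.89], [-0.75, 2.08], [0.22, 2.7], [-1.18, 4.32], [0.11, 2.71], [-2.7, 2.7]. Speed limits (rad/s): [2.57, 2.57, 3.14, 3.14, 3.14, 3.14].

### API

Orientations are given as a unit quaternion [w, x, y, z].
In Python, from plant import r, gripper_to, inverse_kinematics, vision, models, telemetry gives the robot as it stands. Calls block until the motion is done:
- r.move_to(position, orientation): joint-space move of the TCP to a pose.
- r.move_l(position, rot=None, vel=0.15, guard=None): straight line of the TCP; rot=None keeps the orientation; vel is the mean speed in m/s. With guard (N) it stops when the force on the tool has changed by that much, and returns True; else False.
- r.movej(angles): joint-space move.
- gripper_to(opening, f_grip=None): finger opening in m; f_grip is the grip in N (None keeps the last); returns when the fingers have stopped.
- r.hold(seconds).
- inverse_kinematics(position, orientation): joint angles nearest the present ones, or None.
- vision.snapshot(name): name is "side" or "top" or "wrist"; returns the picture (480x640x3 uint8, red, green, blue); there is no depth.
- vision.get_calibration(name): a dict with "fx", "fy", "cx", "cy" (pixels), "position" and "orientation" of the camera in the world. Camera axes: x right, y down, z forward; pixel columns grow to the right and rows downward; lengths in m; the calibration is good to about 2 mm. A picture is of the moment at which its call begins: read the wrist's pose just before it. get_calibration takes no time and is no camera call; for the wrist camera it gives the pose at the moment of the call.
A pose or a line that the arm cannot do raises r.PlanningError and nothing moves.
- r.sign_off(): hands the job in; it is judged then, once.
Trained networks look in the newest picture that a camera, given by its name, has taken for a name from the list of things; names that differ only in an ending like _2 or _b are one class to them, and where a whole thing is asked for, a point or a joint stands for the part that bears it (a point fixed in the world has none). Each returns a list of dicts, best first, with "score" (0 to 1); they miss things now and then, are a little off and sometimes report something else, mostly with a low value. They report only what shows in the picture. A call takes as long as a camera call.
- models.boxes_of(thing, camera): "at" ([x, y, z] in m, in world coordinates, good to about 4 mm: the middle of the surface that is visible of it).
- models.regions_of(thing, camera): "pixels" (480x640 bool, what is visible of it).
- models.mark_of(thing, camera): "at" ([x, y, z] in m, in world coordinates, good to about 4 mm: a listed point, or the origin of a listed thing).
Readings, each from a call of its own:
- telemetry.current_t(): time.
- telemetry.current_joints(): joint angles.
- telemetry.current_dq(): joint speeds.
- telemetry.current_joint_efforts(): joint torques, N m.
- telemetry.current_ee_pos(): TCP position.
- telemetry.current_tool_rot(): TCP orientation.
- telemetry.current_wrist_force(): force on the tool from outside, world axes, zero at the start.
- telemetry.current_torque(): the same for the moment, N m.
- telemetry.current_opening(): finger opening in m.
- telemetry.current_finger_force(): force on a finger pad.
Only numpy, scipy, OpenCV 4.12 (cv2) and the standard library are available. Lean on these libraries where they do the work, as an engineer would, in place of code of your own. Each camera call takes 0.05 s, during which the arm holds its last target. There are 200 camera calls.

### The job

Start the dust extractor at its switch station on the workbench: with the fingertips lift the hinged hood guard by its front lip, flip the toggle underneath from off (leaning towards the robot) to on (leaning away), and let the guard drop fully shut over it again. Only touch and push, never grip, force or bang the station; do not press the stop button on the neighbouring push-button station, and leave everything else on the bench where it is.

Things in the scene. Friction and masses are not known exactly. Their poses are not given: they have to be found in the camera images.
- switch_box: dust extractor's switch station: grey box with aluminium lid, fixed, 105 deep (x) by 140 wide (y) by 70 mm high; conduit out of its back, small amber lamp on the lid at y +52 mm. Origin on the bench; own x points away from the operator, front face at x -45 mm, lid top at z 70 mm. A black hood guard with clear roof, 72 mm wide, sits on mid-lid (y 0). Left or right of the push-button station
- guard (a joint): hood guard angle: 0 = shut, grows as its front rises, stop at 1.55 rad. Pin along box y at box x +28, z 75 mm. Hood 55 g, inside 66 mm wide and 33 mm high, front wall at box x -38 mm. No spring: below about 1.16 rad its weight drops it shut when let go (0.3 N at the lip); pushed further back it falls open and parks on its stop until its lip is pulled forward past 1.16 rad again
- guard_hinge (a point): middle of the guard's hinge pin, at box (28, 0, 75) mm. The hood's roof is 36 mm from the pin: when parked open the hood stands upright behind it, filling box x 28 to 64 mm up to z 141 mm, with only the lip above that, from z 141 to 168 mm near x 26 mm
- guard_lip (a point): middle of the front edge of the guard's steel finger lip; shut: box (-66, 0, 73.5) mm; moves with the guard, 94 mm from the pin (parked open: about box (26, 0, 168) mm, lip upright). A flat tab 60 mm wide, 3 mm thick, level when shut, underside at z 72 mm, 28 mm out from the hood's front wall, 21 mm beyond the box's front face: a fingertip slanting forward and down goes under it from the front
- toggle (a joint): toggle angle: 0 = off (leaning 0.42 rad to the robot side, box -x), 0.84 = on (leaning 0.42 rad to box +x). Snap action: a spring holds it at either end, about 2 to 3 N on its upper half moves it, and once past the middle (0.42) it snaps over by itself
- toggle_tip (a point): end of the toggle's black paddle handle, 17 mm wide (y), 9 mm thick, reaching 31 mm from its pivot at box (-2, 0, 70) mm; off: box (-15, 0, 98) mm, on: (11, 0, 98) mm; push its robot side about 20 mm above the lid or higher
- button_box: the neighbouring push-button station, fixed: a grey box 90 mm deep by 85 mm wide by 70 mm high without any guard, origin on the bench at its middle; not part of the job
- stop_button (a joint): travel of the black stop button on the push-button station, 0 = out, 0.006 m = pressed; leave it alone
- pencil: flat yellow carpenter's pencil, 170 by 14 by 8 mm, lying in front of the switch station; origin under its middle; bystander
- tape: tape measure standing on edge, 72 by 42 by 60 mm high, beside the switch station; origin under its middle; bystander
- sanding_block: cork sanding block, 110 by 64 by 29 mm high, in front of the push-button station; origin under its middle; bystander
- glue: yellow glue bottle, 60 mm across, 170 mm high, standing at the front left of the bench; origin under its middle; bystander
- butcher_board: chequered end-grain board, 200 by 140 by 30 mm, lying on the right of the bench; origin under its middle; bystander
- clamp: F-clamp lying on the left of the bench, about 320 by 110 by 31 mm; bystander
- square: try square lying at the front right of the bench, stock 130 mm, blade 200 mm, 16 mm high; origin under the middle of the stock; bystander
- screw_tin: open steel tin, 80 mm across, 50 mm high, between the stations towards the robot; origin under its middle; bystander

How it is judged:
On the way, in this order (a step that is already met when the one before it is completed fails the run):
1. the guard is raised while the toggle is still off (value of joint guard above 0.4 rad and value of joint toggle below 0.2 rad), for 0.1 s.
2. the toggle is flipped on under the raised guard (value of joint toggle above 0.7 rad and value of joint guard above 0.2 rad), for 0.05 s.
3. the guard has dropped shut over the toggle (value of joint guard below 0.05 rad and value of joint toggle above 0.7 rad), for 0.2 s.
At the end, for the whole second after the job is handed in: The toggle is on (above 0.7 of 0.84 rad), the guard is shut (below 0.05 rad) and still, and the stop button is not pressed (all of step 3 and velocity of joint guard below 0.05 rad/s and value of joint stop_button below 0.003 m); the robot touches nothing.
It fails at once if the switch station is gripped, forced or struck with more than 30 N (contact force between any of the fingers, the arm and switch_box above 30 N).
It fails at once if the stop button is pressed (value of joint stop_button above 0.003 m).
It fails at once if a bystander is lifted, carried or moved by more than 20 mm (distance of any of pencil, tape, sanding_block, glue, butcher_board, clamp, square, screw_tin from where it was at the start of the episode above 0.02 m).
It also fails if it takes over 64 s, if anything falls off the work surface, if the arm or the gripper's body presses on something with over 40 N, if the wrist force passes 120 N, or if a joint passes its speed limit or range.

## Working session

There is one attempt and no reset: what is moved stays moved. The work goes in short steps, each a Python script; the robot and the scene stay as the last script left them, time stands still between calls to the robot, and variables do not carry over. Pictures are saved under pics/ and viewed, at most 10 in all, crops included, and the job is handed in when it is done.

```bash
mkdir -p pics; ls
python3 - <<'E'
from plant import r, vision, models, telemetry
import cv2,numpy as np
for c in ("top","side"):
    im=vision.snapshot(c); cv2.imwrite(f"pics/{c}0.png",im[:,:,::-1])
    for n in ("switch_box","guard_hinge","guard_lip","button_box","pencil","tape","screw_tin","sanding_block","glue"):
        try: print(c,n,[(np.round(d["at"],3).tolist(),round(d["score"],2)) for d in models.mark_of(n,c)[:2]])
        except Exception as e: print(c,n,e)
    k=vision.get_calibration(c); print(k)
print(r.nose_length,telemetry.current_t(),telemetry.current_tool_rot())
E
```

```text
pics
top switch_box [([0.625, -0.126, 0.0], 0.64)]
top guard_hinge [([0.66, -0.126, 0.074], 0.69), ([0.528, 0.174, 0.001], 0.65)]
top guard_lip [([0.561, -0.135, 0.073], 0.76), ([0.423, 0.372, 0.004], 0.57)]
top button_box [([0.634, 0.159, 0.002], 0.66)]
top pencil [([0.524, -0.139, -0.001], 0.76)]
top tape [([0.643, -0.247, -0.003], 0.64), ([0.423, 0.372, 0.004], 0.55)]
top screw_tin [([0.501, -0.002, -0.0], 0.91)]
top sanding_block [([0.528, 0.173, -0.0], 0.91), ([0.633, 0.473, -0.005], 0.31)]
top glue [([0.421, 0.372, 0.005], 0.95)]
{'fx': 548.2221897372957, 'fy': 548.2221897372957, 'cx': 325.2075256191936, 'cy': 238.40236719842676, 'position': array([ 0.33178344, -0.00891435,  1.41346112]), 'orientation': array([-0.04704295,  0.71193692, -0.69850244,  0.05501926])}
side switch_box [([0.627, -0.124, -0.0], 0.97)]
side guard_hinge [([0.652, -0.12, 0.074], 0.98), ([0.643, -0.244, 0.002], 0.58)]
side guard_lip [([0.562, -0.136, 0.076], 0.62), ([0.506, -0.008, -0.0], 0.2)]
side button_box [([0.628, 0.161, 0.004], 0.87)]
side pencil [([0.527, -0.14, -0.002], 0.52)]
side tape [([0.644, -0.247, 0.0], 0.89), ([0.526, -0.484, 0.0], 0.45)]
side screw_tin [([0.506, -0.009, -0.001], 0.67)]
side sanding_block [([0.531, 0.178, -0.001], 0.83)]
side glue [([0.419, 0.372, -0.002], 0.89)]
{'fx': 551.5708320409566, 'fy': 551.5708320409566, 'cx': 327.93188087184905, 'cy': 245.3348634743299, 'position': array([-0.10664579,  0.85354543,  1.06526939]), 'orientation': array([ 0.12822484, -0.27710759,  0.87201157, -0.38257757])}
0.025 1.0 [ 6.40495680e-05  9.79486441e-01  2.01510066e-01 -5.46517169e-06]
```

Run:
```python
import cv2
a=cv2.imread("pics/top0.png");b=cv2.imread("pics/side0.png")
cv2.imwrite("pics/m0.png",cv2.hconcat([cv2.resize(a,(400,300)),cv2.resize(b[100:340,:],(400,300))]))
```

```text
(no output)
```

View pics/top0.png

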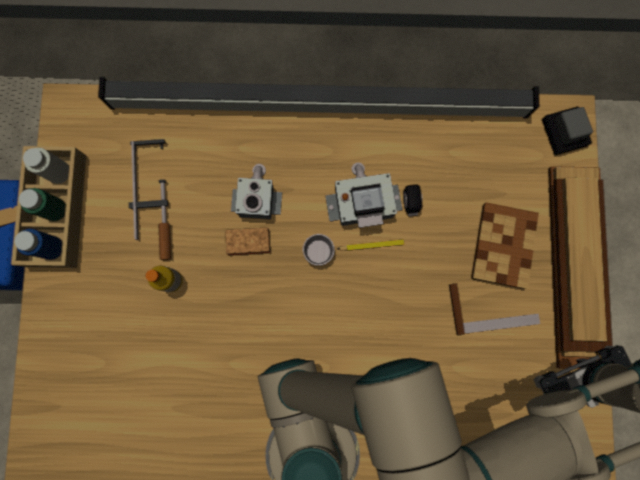

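View pics/side0.png

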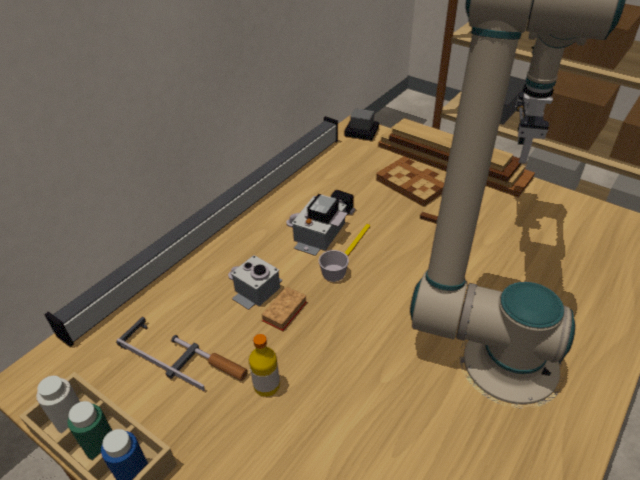

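```bash
cat > h.py <<'E'
from plant import r, gripper_to, inverse_kinematics, vision, models, telemetry
import numpy as np, cv2, json, os
from scipy.spatial.transform import Rotation as R
BOX=json.load(open("box.json")) if os.path.exists("box.json") else [0.626,-0.125,0.13]
def world(p):            # box mm -> world m
    x,y,yaw=BOX; return R.from_euler("z",yaw).apply(np.array(p)/1000)+[x,y,0]
def pose(C,a,y=0.):      # C=(x,z) box mm of the upper/front fingertip corner, a = deg below level
    a=np.radians(a); d=np.array([np.cos(a),0,-np.sin(a)]); n=np.array([np.sin(a),0,np.cos(a)])
    p=np.array([C[0],y,C[1]])-25*d-8*n
    M=R.from_euler("z",BOX[2])*R.from_matrix(np.c_[n,[0,-1,0],d])
    return world(p),M.as_quat(scalar_first=True)
def go(C,a,vel=.15,guard=None,y=0.):
    p,q=pose(C,a,y); return r.move_l(p,q,vel=vel,guard=guard)
def snap(c,f=None):
    im=vision.snapshot(c)
    if f: cv2.imwrite("pics/"+f,im[:,:,::-1])
def marks(c,names):
    for n in names: print(c,n,[(np.round(d["at"],4).tolist(),round(d["score"],2)) for d in models.mark_of(n,c)[:2]])
def st(): print("t",telemetry.current_t(),"p",np.round(telemetry.current_ee_pos(),4),"F",np.round(telemetry.current_wrist_force(),2))
E
python3 - <<'E'
from h import *
gripper_to(0.0)
p,q=pose((-150,230),50)
print(p,inverse_kinematics(p,q))
for C in ((-105,60),(-55,60),(3,153)):
    print([None if (j:=inverse_kinematics(*pose(C,a))) is None else np.round(j,2) for a in (25,30,35,65)])
r.move_to(p,q); st()
snap("wrist","w1.png"); marks("wrist",["switch_box","guard_hinge","guard_lip","pencil","tape"])
snap("top"); marks("top",["switch_box","guard_hinge","guard_lip"])
E
```

```text
[ 0.45525498 -0.14732275  0.24400881] [-0.92053929 -0.12178445  2.14375276  0.79232361  0.90005168  0.07978   ]
[None, array([-1.06,  0.58,  2.65,  2.  ,  1.08, -1.67]), array([-0.99,  0.45,  2.58,  1.95,  0.92, -1.45]), array([-0.61,  0.21,  2.16,  0.61,  0.52,  0.34])]
[array([-0.94,  0.69,  2.61,  2.13,  1.22, -1.72]), array([-0.89,  0.56,  2.56,  2.11,  1.04, -1.55]), array([-0.84,  0.46,  2.5 ,  2.05,  0.86, -1.37]), array([-0.53,  0.26,  2.08,  0.55,  0.52,  0.47])]
[array([-0.77,  0.36,  2.42,  2.06,  0.93, -1.22]), array([-0.74,  0.29,  2.35,  1.94,  0.79, -1.03]), array([-0.7 ,  0.24,  2.29,  1.77,  0.66, -0.81]), array([-0.46,  0.21,  1.84,  0.35,  0.75,  0.77])]
t 4.0583 p [ 0.4557 -0.1484  0.2444] F [ 0.47  0.56 -0.11]
wrist switch_box [([0.6275, -0.12, 0.0001], 0.76)]
wrist guard_hinge []
wrist guard_lip [([0.5614, -0.1347, 0.0733], 0.76)]
wrist pencil []
wrist tape [([0.6402, -0.2423, 0.0036], 0.68)]
top switch_box [([0.6268, -0.1235, 0.0006], 0.96)]
top guard_hinge [([0.6605, -0.1257, 0.0751], 0.81)]
top guard_lip [([0.5636, -0.1369, 0.0728], 0.73)]
```

View pics/w1.png

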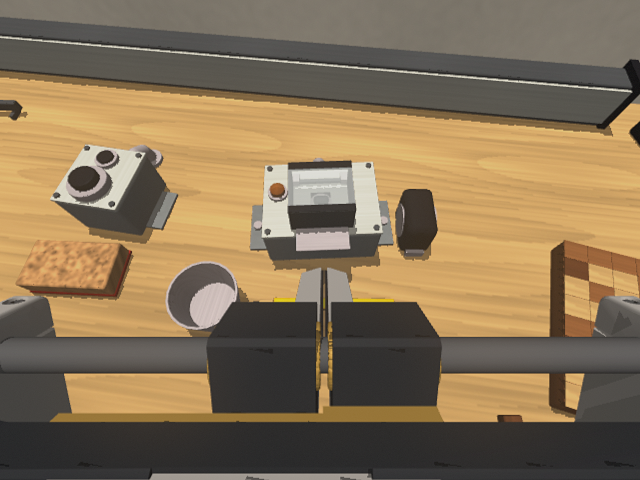

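Run:
```python
from h import *
k=vision.get_calibration("wrist"); M=R.from_quat(k["orientation"],scalar_first=True)
def px(u,v,z):
    d=M.apply([(u-k["cx"])/k["fx"],(v-k["cy"])/k["fy"],1]); p=k["position"]; return p+d*(z-p[2])/d[2]
for n,a in dict(lipL=(296,250,.0735),lipR=(350,248,.0735),lidFL=(267,235,.07),lidFR=(381,231,.07),lidBL=(266,166,.07),lidBR=(373,163,.07)).items(): print(n,np.round(px(*a),4))
im=cv2.imread("pics/w1.png")[145:270,240:400]; cv2.imwrite("pics/w1c.png",cv2.resize(im,(768,600),interpolation=cv2.INTER_CUBIC))
```

```text
lipL [ 0.559  -0.1038  0.0735]
lipR [ 0.5692 -0.163   0.0735]
lidFL [ 0.5751 -0.0671  0.07  ]
lidFR [ 0.5973 -0.1965  0.07  ]
lidBL [ 0.6731 -0.0453  0.07  ]
lidBR [ 0.6958 -0.1811  0.07  ]
```

View pics/w1c.png

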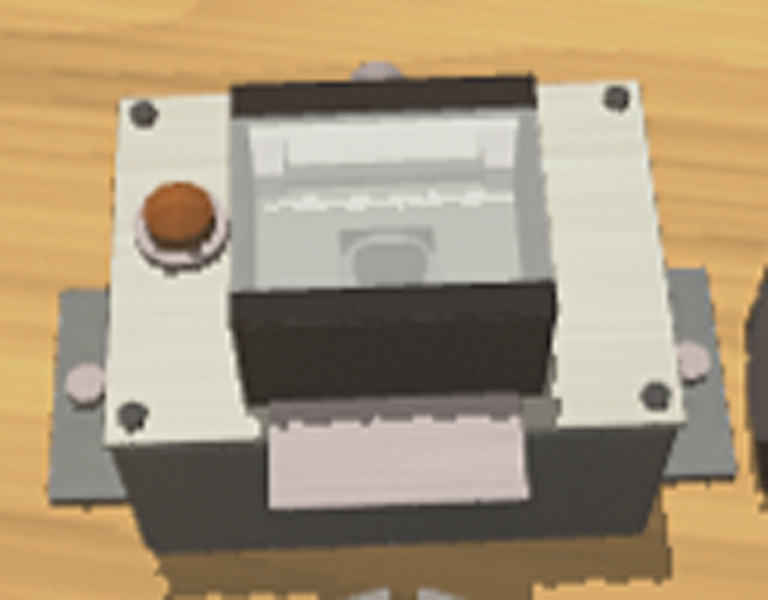

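```bash
echo "[0.628,-0.1235,0.168]">box.json
python3 - <<'E'
from h import *
r.move_to(*pose((-125,85),35)); st()
print(go((-112,60),35)); 
print(go((-54,60),35,vel=.08,guard=5)); st()
snap("wrist","w2.png"); snap("side","s2.png"); marks("side",["guard_lip"])
im=cv2.imread("pics/s2.png")[150:270,270:400]; w=cv2.imread("pics/w2.png")
cv2.imwrite("pics/m2.png",cv2.hconcat([cv2.resize(im,(380,351)),cv2.resize(w,(420,351))]))
E
```

```text
t 5.7917 p [ 0.4803 -0.1489  0.0931] F [-0.14  0.05 -0.64]
False
False
t 7.0083 p [ 0.5497 -0.1365  0.0678] F [-0.33 -0.43 -0.36]
side guard_lip [([0.5599, -0.1345, 0.0747], 0.68)]
```

View pics/m2.png

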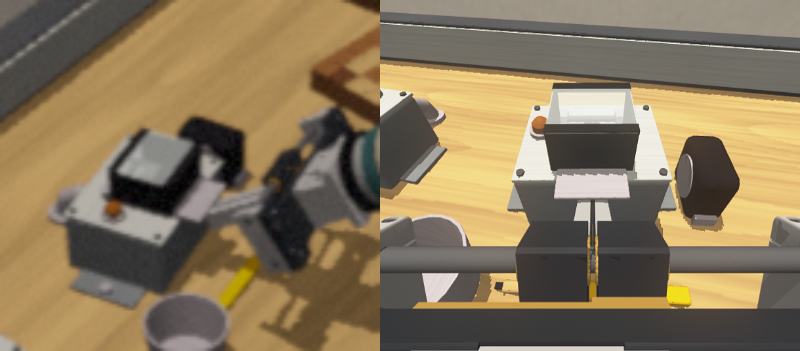

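The fingertips are under the middle of the lip (the lip covers them at about (592,190) in the right half) and nothing is in contact. Next I lift along the arc.

Run:
```python
from h import *
for th in (0.,.3,.6,.85,1.05,1.2,1.36):
    c,s=np.cos(th),np.sin(th)
    hit=go((28-82*c-3*s,75+82*s-3*c),35,vel=.08,guard=8); print(th,hit); st()
    if hit: break
r.hold(.4); snap("wrist","w3.png"); marks("wrist",["guard_lip","toggle_tip"]); snap("side","s3.png"); marks("side",["guard_lip","toggle_tip"])
im=cv2.imread("pics/s3.png")[130:270,270:400]; w=cv2.imread("pics/w3.png")
cv2.imwrite("pics/m3.png",cv2.hconcat([cv2.resize(im,(380,410)),cv2.resize(w,(420,410))]))
```

```text
0.0 False
t 7.4583 p [ 0.5499 -0.137   0.0799] F [-0.52 -0.2  -1.26]
0.3 False
t 7.9167 p [ 0.5526 -0.1363  0.1038] F [ 0.38 -0.65  0.28]
0.6 False
t 8.375 p [ 0.5622 -0.1345  0.126 ] F [-0.45 -0.9   0.12]
0.85 False
t 8.7833 p [ 0.5749 -0.1323  0.1417] F [ 0.35  0.3  -0.51]
1.05 False
t 9.1417 p [ 0.5878 -0.1301  0.1519] F [-0.37 -0.31 -1.06]
1.2 False
t 9.4417 p [ 0.5986 -0.1284  0.1578] F [ 0.29 -0.48 -0.25]
1.36 False
t 9.7583 p [ 0.6111 -0.1263  0.1622] F [ 0.36 -0.19 -0.47]
wrist guard_lip [([0.6512, -0.1193, 0.1672], 0.76)]
wrist toggle_tip []
side guard_lip [([0.6508, -0.1196, 0.171], 0.77), ([0.6351, 0.474, 0.0018], 0.58)]
side toggle_tip [([0.615, -0.1256, 0.0982], 0.44)]
```

View pics/m3.png

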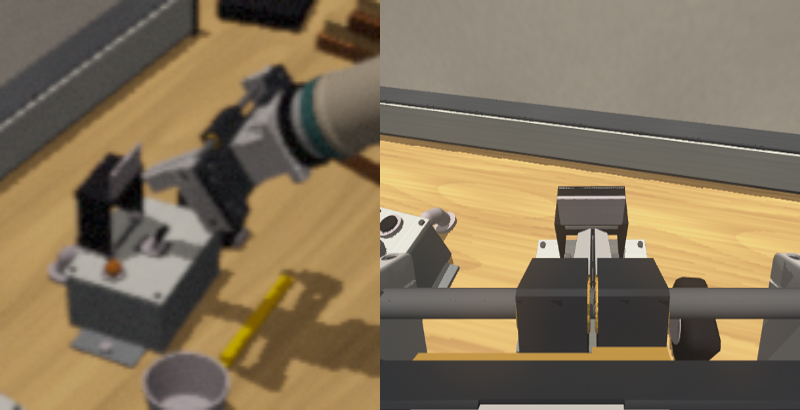

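Run:
```python
from h import *
go((-60,165),35); r.move_to(*pose((-60,140),65)); go((-42,93),65); st()
print(go((-26,93),65,vel=.05,guard=5)); st()
for x in (-18,-12,-6,-1,2):
    hit=go((x,93),65,vel=.04,guard=9); print(x,hit); st()
    if hit: break
snap("side","s4.png"); marks("side",["toggle_tip","guard_lip"])
go((-50,100),65); go((-60,150),65)
snap("wrist","w4.png"); marks("wrist",["toggle_tip","guard_lip"]); snap("side","s5.png"); marks("side",["toggle_tip","guard_lip"])
im=cv2.imread("pics/s5.png")[130:270,270:400]; w=cv2.imread("pics/w4.png")
cv2.imwrite("pics/m4.png",cv2.hconcat([cv2.resize(im,(380,410)),cv2.resize(w,(420,410))]))
```

```text
t 12.7667 p [ 0.5686 -0.1335  0.1118] F [0.02 0.11 0.3 ]
False
t 13.2333 p [ 0.5852 -0.1307  0.1126] F [-0.72  0.02  0.16]
-18 False
t 13.5833 p [ 0.5926 -0.1295  0.112 ] F [ 0.04 -0.95 -0.55]
-12 False
t 13.8833 p [ 0.5987 -0.1282  0.1121] F [-0.97 -0.02 -0.52]
-6 False
t 14.1833 p [ 0.6054 -0.1277  0.1127] F [ 0.12 -0.99 -0.57]
-1 False
t 14.4583 p [ 0.6099 -0.1267  0.1124] F [-0.71 -0.9   0.2 ]
2 False
t 14.7083 p [ 0.6126 -0.1262  0.1123] F [-0.2   0.19 -0.15]
side toggle_tip [([0.6389, -0.1245, 0.0959], 0.39)]
side guard_lip [([0.6489, -0.119, 0.171], 0.71), ([0.6513, -0.1153, 0.0748], 0.58)]
wrist toggle_tip [([0.6359, -0.1209, 0.0946], 0.91), ([0.6532, -0.1199, 0.1695], 0.26)]
wrist guard_lip []
side toggle_tip [([0.6406, -0.1219, 0.0961], 0.38), ([0.3624, -0.3601, 0.003], 0.35)]
side guard_lip [([0.6512, -0.1189, 0.1696], 0.63)]
```

View pics/m4.png

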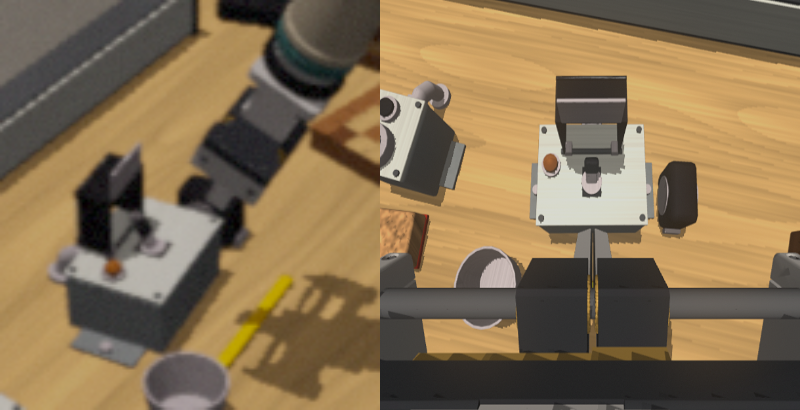

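Toggle is on (tip at about (592,162) in the wrist view, leaning away) and the guard is still parked. Next I pull the lip forward from behind.

Run:
```python
from h import *
go((-60,210),65); r.move_to(*pose((0,205),90)); go((54,205),90); st()
print(go((54,154),90,vel=.08,guard=4)); st()
for x in (40,25,10,0,-8):
    hit=go((x,154),90,vel=.08,guard=8); print(x,hit); st()
    if hit: break
r.hold(.2)
snap("side","s6.png"); marks("side",["toggle_tip","guard_lip"])
go((-8,215),90); r.move_to(*pose((-110,200),60)); r.hold(.5)
snap("wrist","w5.png"); marks("wrist",["toggle_tip","guard_lip"]); snap("side","s7.png"); marks("side",["guard_lip","pencil","tape","screw_tin"])
im=cv2.imread("pics/s7.png")[130:270,270:400]; w=cv2.imread("pics/w5.png")
cv2.imwrite("pics/m5.png",cv2.hconcat([cv2.resize(im,(380,410)),cv2.resize(w,(420,410))])); st()
```

```text
t 17.75 p [ 0.6715 -0.1164  0.2299] F [ 0.04 -0.26 -0.71]
False
t 18.5417 p [ 0.6736 -0.1159  0.1793] F [1.4  0.22 0.53]
40 False
t 18.8667 p [ 0.6596 -0.1183  0.1798] F [0.84 0.07 0.28]
25 False
t 19.2 p [ 0.6447 -0.1207  0.1792] F [0.99 0.74 0.72]
10 False
t 19.5333 p [ 0.63   -0.1232  0.1791] F [-0.1   0.02 -0.46]
0 False
t 19.8083 p [ 0.6201 -0.1249  0.1791] F [ 0.86  0.53 -0.74]
-8 False
t 20.0583 p [ 0.6121 -0.1262  0.1791] F [-0.86 -0.17 -0.03]
side toggle_tip []
side guard_lip [([0.5609, -0.134, 0.0754], 0.71)]
wrist toggle_tip []
wrist guard_lip [([0.5602, -0.1348, 0.0714], 0.94)]
side guard_lip [([0.5644, -0.1361, 0.0766], 0.77)]
side pencil [([0.5261, -0.1366, 0.0015], 0.55)]
side tape [([0.6458, -0.2427, 0.0001], 0.86)]
side screw_tin [([0.5061, -0.0095, -0.0003], 0.84)]
t 22.5583 p [ 0.5004 -0.1451  0.2177] F [-0.76  0.7   0.22]
```

View pics/m5.png

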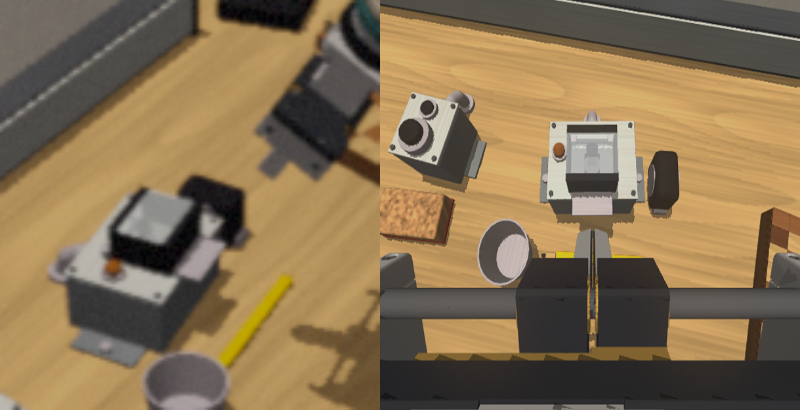

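The guard is shut, with the toggle leaning away under the clear roof (about (593,150)). The neighbouring items are undisturbed and the arm is clear.

```bash
python3 -c "
from h import *
print(r.sign_off())"
```

```text
the job is handed in; nothing more can be done
None
```

The job is handed in: the dust extractor toggle is on and the guard is shut over it. The stop button was not touched, the pencil, tape and tin beside the station read where they were, and it took about 23 s; sign-off returned no verdict.

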